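# Move the braked burner carriage to its serving end and lock it

### The arm

A 6-joint arm with a two-finger parallel gripper is mounted at the origin on the work surface. World frame = base frame: x ahead of the robot, y to its left, z up, the work surface at z = 0. Lengths are in m, angles in rad, forces in N, time in s.
With the tool pointing down it reaches from about 0.325 to 0.75 m from the base axis. Payload 7.6 kg.
Tool frame: the origin (TCP) lies on the mounting face of the last link; the fingertips stand 173 mm ahead of it and the grasp point (between the pads) lies 155 mm ahead of it; y points along the fingers, z is the direction in which the jaws open and shut, and the axes are right-handed (so a half turn about y gives the same grasp; the last joint's range is limited). The gripper opens to 85 mm and grips with 20 to 120 N. Pads are 22 mm wide; open, the fingers measure 114 mm over their backs; the gripper's body (76 mm by 85 mm) begins 54 mm behind the grasp point. The pads swing forward as they close: fully open they stand 13 mm farther back than shut.
Start: joints at [-1.392, 0.052, 1.401, -0, 1.689, -0.07], TCP at [0.129, -0.509, 0.405] pointing down, gripper open.
Joint ranges: [-2.9, 2.9], [-0.91, 2.17], [0.12, 2.37], [-1.06, 4.2], [0.26, 2.73], [-2.93, 2.93]. Speed limits (rad/s): [2.57, 2.57, 3.01, 3.14, 3.14, 3.14].

### API

Orientations are given as a 3x3 rotation matrix whose columns are the frame's x, y, z axes.
In Python, from rig import ctrl gives the robot as it stands.
- The arm moves only by the tool step_arm, never from a script. Its argument "plan" is one flat list of numbers, 6 for each row, row after row: the shift along the world's x, y, z in m, then the turn, a rotation vector about the world's x, y, z in rad. In form: [dx, dy, dz, wx, wy, wz, dx, dy, dz, wx, wy, wz, ...]. A call has 1 to 5 rows; each row is the pose to reach, as a shift and turn from the pose commanded when the call began; what a row does not reach only later rows make up. A row lasts 1/8 s, in which the tool goes at most 62.5 mm and 10.7 degrees, less where a joint would pass 70% of its speed; a pose out of reach is approached as far as the arm can. A call with a gripper value outside its range is refused whole. "claw" is the opening, from 0 (shut) to 1 (fully open), set as the call begins (left out, the last holds). The fingers move at their own pace and stop on an object; the grip force is fixed at half the most. Time passes only in rows, so rows that repeat a pose let the fingers close. It gives the time, the measured TCP pose, the force and the opening at its end, in the units of the state.
- ctrl.state(): the state, without advancing time (a new reading comes with each control period).
- ctrl.grab_frame(name): name is "scene" or "side" or "wrist"; returns a dict with "img" (420x560x3 uint8, red, green, blue), "fx", "fy", "cx", "cy" (pixels), "R" (3x3) and "t" (3): a world point X has camera coordinates R X + t. Camera axes: x right, y down, z forward; pixel columns grow to the right and rows downward; lengths in m; the calibration is good to about 2 mm. A picture is of the moment at which its call begins. There is no depth.
- ctrl.close_job(): hands the job in, once; it reports no verdict.
The state is a dict: "t": time; "qpos": joint angles; "joint_velocities": joint speeds; "effort": joint torques, N m; "tcp_pos": TCP position; "tool_rot": TCP orientation; "ft_force": force on the tool from outside, world axes, zero at the start; "wrist_torque": the same for the moment, N m; "width": finger opening in m.
Only numpy, scipy, OpenCV 4.12 (cv2) and the standard library are available. Lean on these libraries where they do the work, as an engineer would, in place of code of your own. Each camera call takes 0.05 s, during which the arm holds its last target. There are 200 camera calls.

### The job

The burner carriage is parked at the right-hand end of its track (as seen from the robot) with its kick-down brake on. Lift the brake pedal well up to release it, slide the carriage along the track until it presses lightly on the rubber bumper inside the housing at the other end, then push the pedal fully down so that the brake locks there, and let go. Go by feel: do not force the pedal or drag the carriage while the brake is caught, do not crush the bumper, keep the pot standing in the middle of the burner and leave the other things where they are.

Things in the scene. Friction and masses are not known exactly. Their poses are not given: they have to be found in the camera images.
- dock: Fixed aluminium plate 326 x 620 x 12 mm. Origin on the table; x across the track away from the robot (-26 to 300 mm), y along it (-290 to 330 mm) from the parked end to the bumper end, z up. A steel locking bar along its front (x -22 to 8 mm, top 30 mm) has an 18 mm notch for the pawl at each end of travel. The far notch (under the carriage's guard) and bumper are set anew each time: find them by feel.
- carriage (a joint): Travel along the track's +y in m: about 0 as parked, far place between 0.095 and 0.165. The carriage is a 290 x 260 mm steel deck with a white induction burner with black glass top (front face 60 mm behind the track's origin line, top 95 mm up); 3 kg with it, runs with about 4 N drag and stays where left.
- nose: Dark steel tongue 50 mm wide that sticks out 50 mm beyond the carriage deck towards the far end, 20 mm above the table; origin at the middle of its tip. It runs into the low end housing (150 mm long, hiding a rubber bumper) and meets the bumper: 4 N per mm on top of the 4 N drag. The far notch faces the pawl at 0 to 3.5 mm of compression, best 1; let go, it springs back to about 1. Over 15 N crushes it.
- brake (a joint): Brake lever angle, rad: 0 = pedal down, arm level, locked; grows as the pedal rises; 0.75 = fully up. The pawl is clear of the bar above about 0.36; if it stands on the bar instead of in a notch the lever stops at about 0.3. Stiff hinge (about 4 N at the pedal), stays where left.
- brake_pedal (a point): Centre of the black rubber pedal (42 mm along the lever, 24 wide along the track, 14 thick), 95 mm from the hinge, at the end of a steel arm 14 x 10 mm that sticks out from the middle of the carriage's front towards the robot side (track -x). Lever down: level, 52 mm over bare table, sides free to pinch from above. Axes turn with the lever: x from pedal to hinge, y along the track.
- brake_hinge (a point): Centre of the lever's hinge on the carriage's front, 52 mm above the table; axis parallel to the track's y. The pedal's centre runs on an arc of 95 mm radius around it.
- pawl: Dark steel pawl fixed under the lever, 10 x 12 x 28 mm (12 along the track), 34 mm from the hinge, that drops into a notch of the locking bar. Origin: centre of its lower end. More than 60 N on it is too much: about 20 N down on the pedal when it stands on the bar, or dragging the carriage while it is in a notch.
- burner_mid (a point): Middle of the burner's black glass top, 95 mm above the table; moves with the carriage.
- pot: Loose open stainless pot, 150 mm across and 85 mm high, 0.6 kg, standing on the burner; origin at the centre of its underside. It rides along.
- jar: Clear acrylic jar with twist cap, 72 mm across, 130 mm high, on the table; bystander.
- plate: Red melamine plate, 200 mm across; bystander.
- cup: White cup, 72 mm across, 80 mm high; bystander.
- tong: Stainless tong, 230 mm long, lying on the table in front of the track; bystander.
- chopsticks0: Lowest of three stacked bamboo chopstick pairs, 230 mm long, each 7 mm thick, lying on the table in front of the track; bystander.
- chopsticks1: Middle chopstick pair of the stack; bystander.
- chopsticks2: Top chopstick pair of the stack; bystander.
Not all that is in view belongs to the job. What is shaped like the pot but purple or yellow is not meant.

How it is judged:
On the way, in this order (a step that is already met when the one before it is completed fails the run):
1. the brake pedal is lifted clear (lever above 0.45 rad) (value of joint brake above 0.45 rad), for 0.1 s.
2. the carriage, brake up, touches the bumper (contact force between nose and anything else above 0.5 N and value of joint brake above 0.25 rad), for 0.1 s.
At the end, for the whole second after the job is handed in: The brake lever is down (below 0.1 rad) with its pawl in the far notch, the carriage is at rest at the bumper end (travel above 0.085 m), and the pot stands upright within 30 mm of the burner's middle (value of joint brake below 0.1 rad and value of joint carriage above 0.085 m and velocity of joint carriage between -0.005 and 0.005 m/s and horizontal distance between pot and burner_mid below 0.03 m and angle between pot's own z axis and vertical below 0.1 rad and linear speed of pot below 0.02 m/s); the robot touches nothing.
It fails at once if the bumper is crushed (more than 15 N on the nose) (contact force between nose and anything else above 15 N).
It fails at once if the brake is forced: more than 60 N on the pawl (contact force between pawl and anything else above 60 N).
It fails at once if the pot slides more than 40 mm off the burner's middle or tips (horizontal distance between pot and burner_mid above 0.04 m or angle between pot's own z axis and vertical above 0.3 rad).
It fails at once if a bystander is moved more than 30 mm (distance of any of jar, plate, cup, tong, chopsticks0, chopsticks1, chopsticks2 from where it was at the start of the episode above 0.03 m).
It also fails if it takes over 54 s, if anything falls off the work surface, if the arm or the gripper's body presses on something with over 40 N, if the wrist force passes 120 N, or if a joint passes its speed limit or range.

## Working session

There is one attempt and no reset: what is moved stays moved. The work goes in short steps, Python scripts to look and compute and a tool call to move; the robot and the scene stay as the last step left them, time stands still between calls to the robot, and variables do not carry over. Pictures are saved under pics/ and viewed, about 8 in all and at most 12, crops included, and the job is handed in when it is done.

Besides the shell and the picture viewer there is one more tool, called as name(argument=value, ...), one argument or row to a line, values as JSON. step_arm: Moves the arm, as the interface text tells. Its arguments: {"type":"object","properties":{"plan":{"type":"array"},"claw":{"type":"number"}},"required":["plan"]}

```bash
mkdir -p pics; ls; cat > h.py <<'E'
import numpy as np,cv2
from rig import ctrl
def grab(n,f):
    d=ctrl.grab_frame(n); cv2.imwrite(f,cv2.cvtColor(d['img'],cv2.COLOR_RGB2BGR)); return d
def ray(d,u,v):
    R=np.array(d['R']);t=np.array(d['t']); c=-R.T@t
    r=R.T@np.array([(u-d['cx'])/d['fx'],(v-d['cy'])/d['fy'],1]); return c,r/np.linalg.norm(r)
def plane(d,u,v,z):
    c,r=ray(d,u,v); return c+r*(z-c[2])/r[2]
def proj(d,X):
    p=np.array(d['R'])@np.array(X)+np.array(d['t']); return d['fx']*p[0]/p[2]+d['cx'],d['fy']*p[1]/p[2]+d['cy']
def tri(d1,p1,d2,p2):
    c,r=ray(d1,*p1);e,s=ray(d2,*p2)
    a=np.linalg.lstsq(np.c_[r,-s],e-c,rcond=None)[0]; A=c+a[0]*r;B=e+a[1]*s
    return (A+B)/2,np.linalg.norm(A-B)
E
python3 - <<'E'
from h import *
import pickle
D={n:grab(n,f'pics/{n}0.png') for n in('scene','side')}
pickle.dump(D,open('d0.pkl','wb'))
for n,d in D.items(): print(n,-np.array(d['R']).T@d['t'])
print(ctrl.state())
E
```

```text
pics
scene [1.75171774 0.59125379 1.10269783]
side [0.2054247  0.6653198  0.95853073]
{'t': 0.1, 'qpos': array([-1.39230506e+00,  5.27828718e-02,  1.40161157e+00,  1.65569179e-05,
        1.68857627e+00, -7.02918775e-02]), 'joint_velocities': array([-0.00075837, -0.00286157, -0.00448896,  0.00067479,  0.0007836 ,
        0.00092585]), 'effort': array([ 1.31699027e-03, -3.82583928e+01, -3.60985744e+01, -8.17733098e-05,
        4.80809147e-03,  1.27500280e-05]), 'tcp_pos': array([ 0.12929264, -0.5088105 ,  0.40395758]), 'tool_rot': array([[-9.69212296e-01, -2.28485793e-04,  2.46226466e-01],
       [-2.46226546e-01,  1.35908059e-03, -9.69211350e-01],
       [-1.13190585e-04, -9.99999050e-01, -1.37349688e-03]]), 'ft_force': array([ 1.08681337, -0.37660728, -0.21599893]), 'wrist_torque': array([0.01658741, 0.01180199, 0.00830194]), 'width': 0.08547781148705594}
```

View pics/scene0.png

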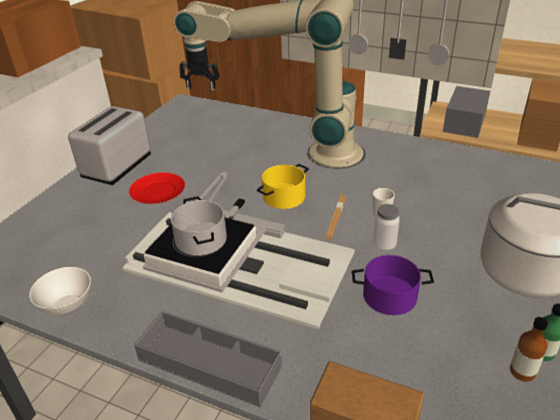

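View pics/side0.png

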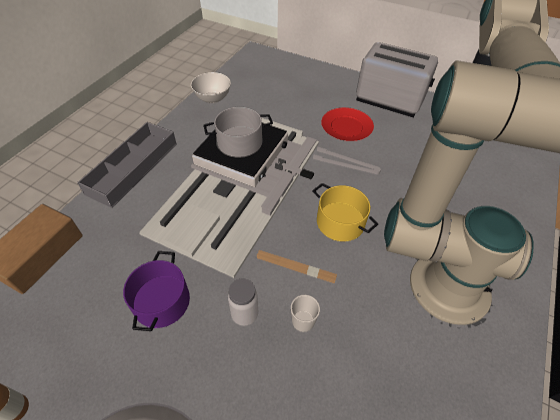

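The pictures show the steel pot on the burner at scene (199,228) and side (238,132). The pedal looks like the small black block at scene (238,205) and side (307,174). The yellow and purple pots are decoys: scene (284,186) and (391,284). I'll confirm with one enlarged crop of both views.

```bash
python3 - <<'E'
import cv2,numpy as np
a=cv2.imread('pics/scene0.png')[170:290,120:360]; b=cv2.imread('pics/side0.png')[100:250,190:390]
a=cv2.resize(a,(600,300),interpolation=cv2.INTER_CUBIC)
b=cv2.resize(b[10:110,:],(600,300),interpolation=cv2.INTER_CUBIC)
cv2.imwrite('pics/c0.png',np.vstack([a,b]))
E
```

```text
(no output)
```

View pics/c0.png

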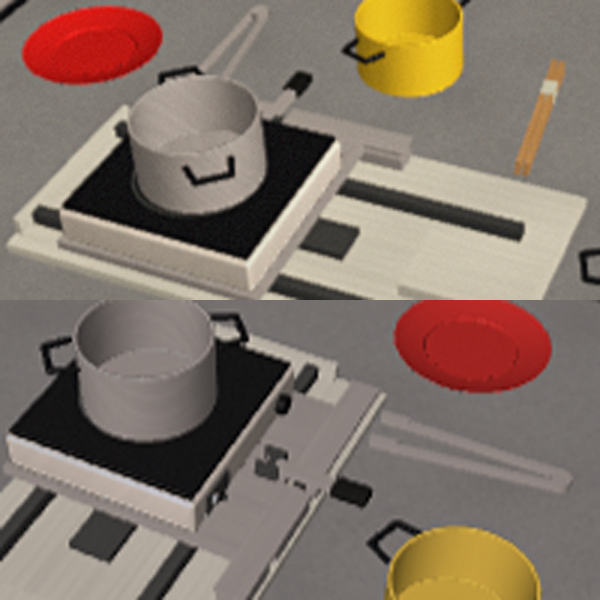

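The crop confirms it. The pedal is the black block on the lever arm that sticks out toward the robot from the burner's front, at scene (239,204) and side (307,174). The two other black blobs on the carriage front are small, and the pot handles are thin.

```bash
python3 - <<'E'
from h import *
import pickle
D=pickle.load(open('d0.pkl','rb'));s,e=D['scene'],D['side']
def blob(d,x0,y0,x1,y1):
    g=d['img'][y0:y1,x0:x1].max(2)<60
    n,l,st,c=cv2.connectedComponentsWithStats(g.astype('uint8'))
    return [(c[i]+[x0,y0],st[i][4],st[i][:4]+[x0,y0,0,0]) for i in range(1,n) if st[i][4]>8]
bs=blob(s,230,195,250,215);be=blob(e,298,165,318,182)
print(bs,be)
for p in bs:
  for q in be: print('pedal',tri(s,p[0],e,q[0]))
S=lambda u,v:(120+u/2.5,170+v/2.5); E_=lambda u,v:(190+u/3,110+(v-300)/3)
for n,d,P in(('scene',s,[S(62,210),S(247,262),S(340,140)]),('side',e,[E_(8,437),E_(195,500),E_(293,362)])):
    Q=[plane(d,*p,.095) for p in P]; print(n,[q.round(3) for q in Q])
    for a,b in zip(Q,Q[1:]): v=b-a; print(np.linalg.norm(v),np.degrees(np.arctan2(v[1],v[0])))
# bar front edge
a=plane(e,*E_(383,390),.03);b=plane(e,*E_(275,560),.03);v=b-a
print('bar',a,b,np.degrees(np.arctan2(v[1],v[0])))
# nose top dark
print('nose',[plane(e,*E_(*p),.02).round(3) for p in((70,545),(100,557),(130,525))])
print('yellow handle',plane(e,*E_(370,545),.07).round(3),plane(e,*E_(400,523),.07).round(3), 'pot', [plane(e,*E_(*p),.18).round(3) for p in((78,340),(215,330))])
print('tong near', plane(e,*E_(370,440),.0).round(3), plane(e,*E_(372,420),.0).round(3))
E
```

```text
[(array([239.65517241, 202.51724138]), np.int32(58), array([234, 199,  11,   9]))] [(array([306.56666667, 173.68888889]), np.int32(90), array([300, 169,  14,  10]))]
pedal (array([ 0.50544939, -0.15454397,  0.05566524]), np.float64(0.0021913755276176316))
scene [array([ 0.872, -0.262,  0.095]), array([ 0.866, -0.025,  0.095]), array([ 0.64 , -0.026,  0.095])]
0.23705288042624023 91.32236103075725
0.22683390741428244 -179.83289502665494
side [array([ 0.849, -0.019,  0.095]), array([ 0.627, -0.032,  0.095]), array([ 0.634, -0.272,  0.095])]
0.22268015981036088 -176.6705932346758
0.2407409021967666 -88.41090154224896
bar [ 0.54783871 -0.34771625  0.03      ] [ 0.54197629 -0.04809724  0.03      ] 91.12091864550914
nose [array([0.75 , 0.028, 0.02 ]), array([0.713, 0.028, 0.02 ]), array([ 0.708, -0.027,  0.02 ])]
yellow handle [ 0.451 -0.081  0.07 ] [ 0.435 -0.123  0.07 ] pot [array([ 0.806, -0.106,  0.18 ]), array([ 0.687, -0.188,  0.18 ])]
tong near [ 0.537 -0.291  0.   ] [ 0.549 -0.324 -0.   ]
```

The pedal centre is about (0.505, -0.154, 0.052) and track +y points at about 91.2°, both views agreeing to about 2 mm. Next I approach above it, turning the jaws to close along the track.

step_arm(
  plan=[0.04,0.038,0,0,0,-0.046,0.08,0.076,0,0,0,-0.092,0.12,0.114,0,0,0,-0.138,0.16,0.152,0,0,0,-0.184,0.2,0.19,0,0,0,-0.228],
  claw=1,
)

```text
t: 0.72
tcp_pos: [0.3303, -0.3174, 0.4044]
tool_rot: [[-1.0, -0.0, 0.019], [-0.019, 0.0, -1.0], [0.0, -1.0, -0.0]]
ft_force: [0.6, 0.3, 0.9]
width: 0.0855
```

step_arm(
  plan=[0.04,0.038,0,0,0,0,0.08,0.076,0,0,0,0,0.12,0.114,-0.02,0,0,0,0.16,0.15,-0.06,0,0,0,0.175,0.165,-0.1,0,0,0],
)

```text
t: 1.35
tcp_pos: [0.5056, -0.1519, 0.3036]
tool_rot: [[-1.0, 0.001, 0.023], [-0.023, -0.0, -1.0], [-0.001, -1.0, 0.0]]
ft_force: [-0.2, -0.4, 0.0]
width: 0.085
```

```bash
python3 - <<'E'
from h import *
d=grab('wrist','pics/w1.png'); s=ctrl.state(); print(s['t'],s['tcp_pos'],s['tool_rot'],s['ft_force'],s['qpos'])
for X in((.505,-.154,.059),(.526,-.154,.059),(.484,-.154,.059),(.505,-.142,.059)): print(proj(d,X))
E
```

```text
1.4 [ 0.5052011  -0.15027673  0.29648593] [[-0.9996769  -0.0085001   0.02395514]
 [-0.02399466  0.00457801 -0.9997016 ]
 [ 0.0083879  -0.99995339 -0.00478049]] [-0.8516846   3.16995741 -5.78559553] [-3.59453482e-01  1.22329001e-01  1.54428166e+00  1.30024342e-03
  1.48454945e+00  1.18724689e+00]
(np.float64(279.73463715846424), np.float64(217.3306170810528))
(np.float64(280.38263786850365), np.float64(190.40741007169123))
(np.float64(279.1175146614939), np.float64(242.97089259102236))
(np.float64(264.034665783283), np.float64(216.99854212059174))
```

View pics/w1.png

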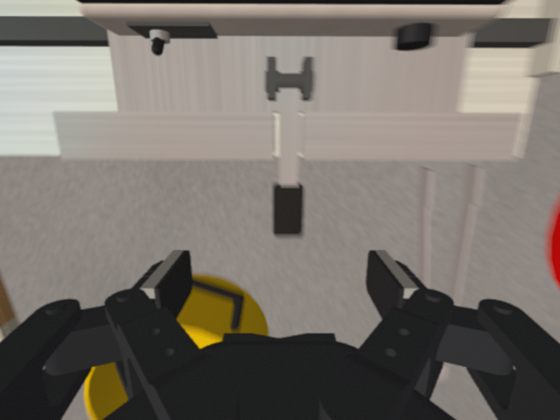

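The wrist picture shows the pedal at px (288,210) against a predicted (280,217), so it sits about 5 mm further in +x and 4–5 mm in -y. The fingers straddle it and the yellow pot's handle is behind them. I descend with that correction.

step_arm(
  plan=[0.005,-0.004,-0.03,0,0,0,0.005,-0.004,-0.055,0,0,0,0.005,-0.004,-0.08,0,0,0,0.005,-0.004,-0.1,0,0,0,0.005,-0.004,-0.1,0,0,0],
)

```text
t: 2.02
tcp_pos: [0.5086, -0.1578, 0.2031]
tool_rot: [[-1.0, -0.004, 0.021], [-0.021, 0.001, -1.0], [0.004, -1.0, -0.001]]
ft_force: [-0.0, -0.2, -0.6]
width: 0.0856
```

```bash
python3 - <<'E'
from h import *
d=grab('wrist','pics/w2.png'); s=ctrl.state(); print(s['t'],s['tcp_pos'],s['ft_force'],s['width'])
E
```

```text
2.075 [ 0.50905848 -0.15797157  0.20454376] [ 0.61955925 -0.22193976 -0.11495343] 0.08533713918750496
```

View pics/w2.png

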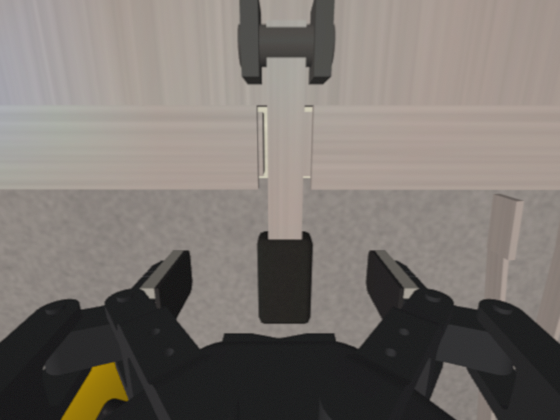

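The pedal sits between the pads at px (285,278), about 2.5 mm off the pad midpoint. I correct that and pinch.

step_arm(
  plan=[0,-0.0025,0,0,0,0,0,-0.0025,0,0,0,0],
)

```text
t: 2.33
tcp_pos: [0.5096, -0.1607, 0.2058]
tool_rot: [[-1.0, 0.002, 0.021], [-0.021, -0.001, -1.0], [-0.002, -1.0, 0.001]]
ft_force: [0.1, 0.4, -0.0]
width: 0.0851
```

step_arm(
  plan=[0,0,0,0,0,0,0,0,0,0,0,0,0,0,0,0,0,0,0,0,0,0,0,0,0,0,0,0,0,0],
  claw=0,
)

```text
t: 2.95
tcp_pos: [0.5093, -0.1602, 0.2049]
tool_rot: [[-1.0, -0.0, 0.021], [-0.021, 0.0, -1.0], [0.0, -1.0, -0.0]]
ft_force: [-1.7, 1.7, 2.2]
width: 0.023
```

step_arm(
  plan=[0.005,0,0.0056,0,0.03,0,0.01,0,0.011,0,0.06,0,0.0155,0,0.0165,0,0.09,0,0.021,0,0.0215,0,0.12,0,0.0275,0,0.0265,0,0.15,0],
)

```text
t: 3.58
tcp_pos: [0.5362, -0.1602, 0.2286]
tool_rot: [[-0.988, -0.155, 0.021], [-0.021, 0.001, -1.0], [0.155, -0.988, -0.004]]
ft_force: [-0.5, -1.8, -10.2]
width: 0.023
```

step_arm(
  plan=[0.0065,0,0.0045,0,0.03,0,0.013,0,0.009,0,0.06,0,0.02,0,0.013,0,0.09,0,0.0275,0,0.0165,0,0.12,0,0.0375,0,0.0215,0,0.16,0],
)

```text
t: 4.2
tcp_pos: [0.5732, -0.1602, 0.2493]
tool_rot: [[-0.949, -0.314, 0.019], [-0.021, 0.002, -1.0], [0.314, -0.949, -0.009]]
ft_force: [-5.3, 1.3, -11.1]
width: 0.023
```

```bash
python3 - <<'E'
from h import *
s=ctrl.state(); print(s['t'],s['tcp_pos'],s['tool_rot'],s['ft_force'],s['width'])
d=grab('side','pics/s3.png')
cv2.imwrite('pics/s3c.png',cv2.resize(cv2.imread('pics/s3.png')[80:260,170:410],(800,600),interpolation=cv2.INTER_CUBIC))
E
```

```text
4.2 [ 0.57324566 -0.16020351  0.2492747 ] [[-0.94915799 -0.31421916  0.01911605]
 [-0.02082549  0.00208396 -0.99978095]
 [ 0.3141105  -0.94934818 -0.00852177]] [ -5.28764874   1.25544292 -11.09545385] 0.023037956215905934
```

View pics/s3c.png

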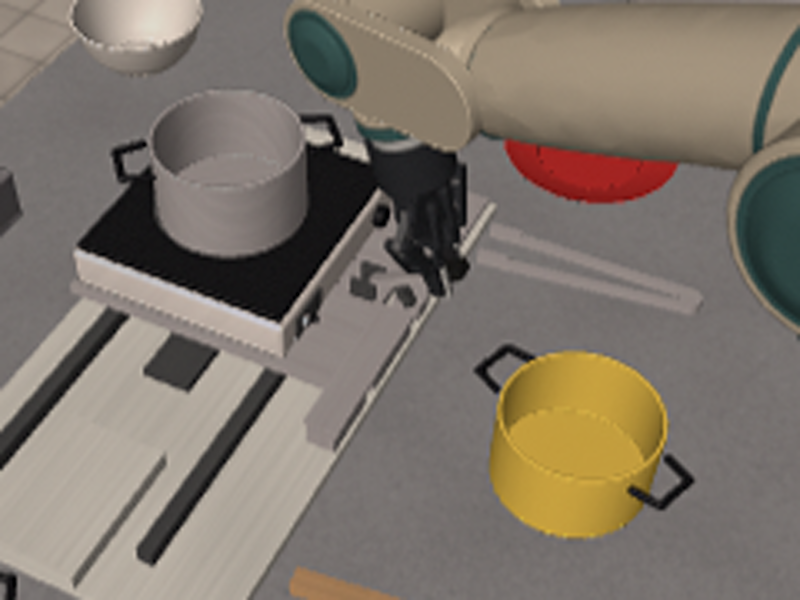

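The lever is up and the pawl is clear of the bar at crop px (400,293). The pot is centred. Now I slide along the track.

step_arm(
  plan=[-0.0001,0.005,0,0,0,0,-0.0003,0.014,0,0,0,0,-0.0005,0.023,0,0,0,0,-0.0006,0.031,0,0,0,0,-0.0008,0.037,0,0,0,0],
)

```text
t: 4.88
tcp_pos: [0.5725, -0.1237, 0.2504]
tool_rot: [[-0.951, -0.31, 0.019], [-0.02, -0.001, -1.0], [0.31, -0.951, -0.006]]
ft_force: [-3.5, -4.9, -6.9]
width: 0.0232
```

step_arm(
  plan=[-0.0001,0.005,0,0,0,0,-0.0003,0.014,0,0,0,0,-0.0005,0.023,0,0,0,0,-0.0006,0.031,0,0,0,0,-0.0008,0.037,0,0,0,0],
)

```text
t: 5.5
tcp_pos: [0.5718, -0.0867, 0.2504]
tool_rot: [[-0.951, -0.31, 0.019], [-0.02, -0.001, -1.0], [0.31, -0.951, -0.005]]
ft_force: [-3.9, -4.8, -7.9]
width: 0.0228
```

step_arm(
  plan=[0,0.002,0,0,0,0,-0.0001,0.005,0,0,0,0,-0.0002,0.008,0,0,0,0,-0.0002,0.011,0,0,0,0,-0.0003,0.013,0,0,0,0],
)

```text
t: 6.12
tcp_pos: [0.5715, -0.0738, 0.2505]
tool_rot: [[-0.951, -0.31, 0.019], [-0.02, -0.001, -1.0], [0.309, -0.951, -0.006]]
ft_force: [-4.3, -4.1, -9.2]
width: 0.0229
```

step_arm(
  plan=[0,0.002,0,0,0,0,-0.0001,0.004,0,0,0,0,-0.0001,0.006,0,0,0,0,-0.0001,0.0075,0,0,0,0,-0.0001,0.0085,0,0,0,0],
)

```text
t: 6.75
tcp_pos: [0.5714, -0.0654, 0.2504]
tool_rot: [[-0.951, -0.31, 0.019], [-0.02, -0.001, -1.0], [0.31, -0.951, -0.006]]
ft_force: [-4.2, -3.6, -8.5]
width: 0.023
```

step_arm(
  plan=[0,0.001,0,0,0,0,0,0.002,0,0,0,0,-0.0001,0.003,0,0,0,0],
)

```text
t: 7.12
tcp_pos: [0.5713, -0.0624, 0.2505]
tool_rot: [[-0.951, -0.31, 0.019], [-0.02, -0.001, -1.0], [0.31, -0.951, -0.006]]
ft_force: [-4.2, -5.0, -8.4]
width: 0.0229
```

step_arm(
  plan=[0,0.001,0,0,0,0,0,0.002,0,0,0,0,-0.0001,0.003,0,0,0,0],
)

```text
t: 7.5
tcp_pos: [0.5713, -0.0595, 0.2505]
tool_rot: [[-0.951, -0.309, 0.019], [-0.02, -0.001, -1.0], [0.309, -0.951, -0.006]]
ft_force: [-4.0, -4.0, -9.1]
width: 0.023
```

step_arm(
  plan=[0,0.001,0,0,0,0,0,0.002,0,0,0,0,-0.0001,0.003,0,0,0,0],
)

```text
t: 7.88
tcp_pos: [0.5712, -0.0565, 0.2505]
tool_rot: [[-0.951, -0.309, 0.019], [-0.02, -0.001, -1.0], [0.309, -0.951, -0.005]]
ft_force: [-4.3, -4.5, -9.6]
width: 0.0227
```

step_arm(
  plan=[0,0.001,0,0,0,0,0,0.002,0,0,0,0,-0.0001,0.003,0,0,0,0],
)

```text
t: 8.25
tcp_pos: [0.5711, -0.0542, 0.2505]
tool_rot: [[-0.951, -0.309, 0.019], [-0.019, -0.003, -1.0], [0.309, -0.951, -0.003]]
ft_force: [-3.3, -9.0, -10.4]
width: 0.023
```

The y force rose from 4.5 to 9 N, which suggests contact. I hold to confirm.

step_arm(
  plan=[0,0,0,0,0,0,0,0,0,0,0,0],
)

```text
t: 8.5
tcp_pos: [0.5711, -0.0542, 0.2505]
tool_rot: [[-0.951, -0.309, 0.019], [-0.019, -0.002, -1.0], [0.309, -0.951, -0.004]]
ft_force: [-3.5, -8.6, -9.4]
width: 0.0232
```

step_arm(
  plan=[0,0.0003,0,0,0,0,0,0.0006,0,0,0,0],
)

```text
t: 8.75
tcp_pos: [0.5711, -0.0539, 0.2505]
tool_rot: [[-0.951, -0.309, 0.019], [-0.019, -0.003, -1.0], [0.309, -0.951, -0.003]]
ft_force: [-4.1, -10.9, -10.6]
width: 0.0231
```

Another 0.6 mm added about 2 N, so it is the bumper, at about 1.6 mm compression. Now I lower the pedal back along the arc, first to about 0.3 rad.

step_arm(
  plan=[-0.01,0,-0.005,0,-0.04,0,-0.0175,0,-0.0085,0,-0.07,0,-0.0245,0,-0.0125,0,-0.1,0,-0.031,0,-0.017,0,-0.13,0,-0.0365,0,-0.0205,0,-0.155,0],
)

```text
t: 9.38
tcp_pos: [0.536, -0.0539, 0.2353]
tool_rot: [[-0.989, -0.147, 0.019], [-0.019, -0.004, -1.0], [0.148, -0.989, 0.002]]
ft_force: [-3.1, -9.2, 10.4]
width: 0.023
```

step_arm(
  plan=[-0.004,0,-0.0035,0,-0.02,0,-0.0075,0,-0.006,0,-0.035,0],
)

```text
t: 9.62
tcp_pos: [0.5286, -0.0539, 0.2292]
tool_rot: [[-0.993, -0.113, 0.02], [-0.019, -0.005, -1.0], [0.113, -0.994, 0.002]]
ft_force: [-1.5, -9.6, 10.3]
width: 0.0226
```

step_arm(
  plan=[-0.003,0,-0.0025,0,-0.015,0,-0.006,0,-0.005,0,-0.03,0,-0.0088,0,-0.0078,0,-0.045,0],
)

```text
t: 10.0
tcp_pos: [0.5199, -0.0539, 0.2213]
tool_rot: [[-0.997, -0.068, 0.02], [-0.019, -0.005, -1.0], [0.068, -0.998, 0.003]]
ft_force: [-3.0, -9.7, 9.6]
width: 0.0229
```

step_arm(
  plan=[-0.0025,0,-0.0027,0,-0.015,0,-0.005,0,-0.0055,0,-0.03,0,-0.0075,0,-0.0083,0,-0.045,0,-0.01,0,-0.011,0,-0.06,0,-0.0122,0,-0.0137,0,-0.075,0],
)

```text
t: 10.62
tcp_pos: [0.5075, -0.0539, 0.2071]
tool_rot: [[-1.0, 0.005, 0.02], [-0.02, -0.005, -1.0], [-0.005, -1.0, 0.005]]
ft_force: [-5.6, -9.4, 9.4]
width: 0.0228
```

step_arm(
  plan=[0,0,-0.0015,0,0,0,0,0,-0.003,0,0,0,0,0,-0.003,0,0,0],
)

```text
t: 11.0
tcp_pos: [0.5077, -0.054, 0.2054]
tool_rot: [[-1.0, 0.005, 0.02], [-0.02, -0.005, -1.0], [-0.005, -1.0, 0.005]]
ft_force: [-10.5, -8.5, 18.5]
width: 0.023
```

The z force climbs to 18 N with almost no motion, at the same height as the original pinch, so the pedal is on its down stop. I relax and open.

step_arm(
  plan=[0.0005,0,0.0025,0,0,0,0.0005,0,0.0025,0,0,0],
)

```text
t: 11.25
tcp_pos: [0.5078, -0.0539, 0.206]
tool_rot: [[-1.0, 0.004, 0.02], [-0.02, -0.005, -1.0], [-0.003, -1.0, 0.005]]
ft_force: [-4.1, -10.3, 4.7]
width: 0.0229
```

step_arm(
  plan=[0,0,0,0,0,0,0,0,0,0,0,0,0,0,0,0,0,0,0,0,0,0,0,0],
  claw=0.8,
)

```text
t: 11.75
tcp_pos: [0.5074, -0.0521, 0.2042]
tool_rot: [[-1.0, 0.0, 0.021], [-0.021, 0.0, -1.0], [-0.0, -1.0, -0.0]]
ft_force: [0.0, -0.0, -0.7]
width: 0.0684
```

```bash
python3 - <<'E'
from h import *
d=grab('wrist','pics/w4.png'); s=ctrl.state(); print(s['t'],s['tcp_pos'],s['ft_force'],s['width'])
E
```

```text
11.8 [ 0.50741653 -0.05208427  0.20417067] [ 0.6906928  -0.20835804  0.30033634] 0.06838057588116854
```

View pics/w4.png

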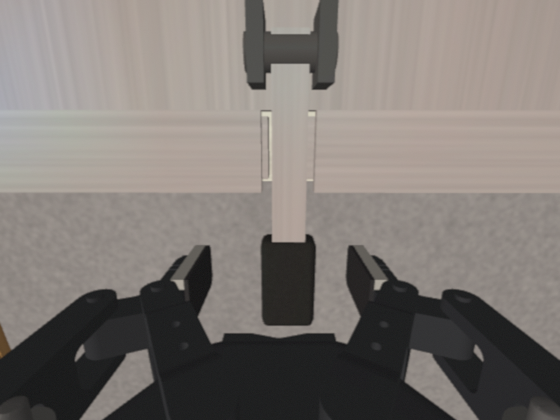

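The pedal appears level and free at px (288,280), matching the locked view at the start. The notch is visible around the arm at px (262–316,110–190). I retreat straight up.

step_arm(
  plan=[0,0,0.02,0,0,0,0,0,0.05,0,0,0,0,0,0.09,0,0,0,-0.02,0,0.13,0,0,0,-0.04,0,0.16,0,0,0],
)

```text
t: 12.42
tcp_pos: [0.4669, -0.0522, 0.3661]
tool_rot: [[-1.0, 0.002, 0.021], [-0.021, -0.0, -1.0], [-0.002, -1.0, 0.0]]
ft_force: [0.3, -0.4, -0.1]
width: 0.0685
```

step_arm(
  plan=[-0.02,-0.04,0,0,0,0,-0.04,-0.09,0,0,0,0,-0.06,-0.14,0,0,0,0,-0.07,-0.16,0,0,0,0,-0.07,-0.16,0,0,0,0],
)

```text
t: 13.05
tcp_pos: [0.3968, -0.2132, 0.3642]
tool_rot: [[-1.0, 0.0, 0.018], [-0.018, -0.0, -1.0], [-0.0, -1.0, 0.0]]
ft_force: [0.1, -0.4, 0.3]
width: 0.0683
```

```bash
python3 - <<'E'
from h import *
a=grab('scene','pics/scene5.png'); b=grab('side','pics/side5.png'); s=ctrl.state(); print(s['t'],s['tcp_pos'],s['ft_force'],s['joint_velocities'].round(3))
p=cv2.imread('pics/scene5.png')[160:300,120:360];q=cv2.imread('pics/side5.png')[95:235,150:390]
cv2.imwrite('pics/c5.png',np.vstack([cv2.resize(i,(514,300),interpolation=cv2.INTER_CUBIC) for i in(p,q)]))
E
```

```text
13.15 [ 0.39756352 -0.2118709   0.36419663] [-0.06575861 -0.08515174  1.20070178] [ 0.022 -0.001 -0.001 -0.     0.    -0.002]
```

View pics/c5.png

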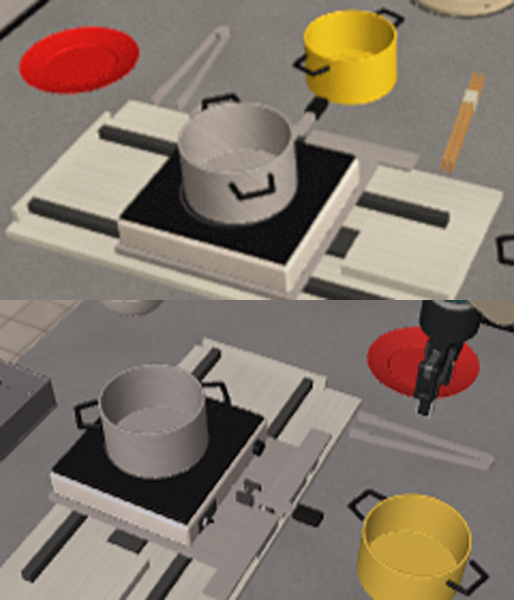

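The carriage stands at the far end with the pedal level and the pot on the burner, and the bystanders look untouched. I make one numeric check, then hand in.

```bash
python3 - <<'E'
from h import *
a=ctrl.grab_frame('scene');b=ctrl.grab_frame('side')
def blob(d,P):
    x,y=[int(round(v)) for v in proj(d,P)];x-=11;y-=9
    n,l,st,c=cv2.connectedComponentsWithStats((d['img'][y:y+18,x:x+22].max(2)<60).astype('uint8'))
    i=1+np.argmax(st[1:,4]); return c[i]+[x,y]
P=tri(a,blob(a,(.506,-.052,.055)),b,blob(b,(.506,-.052,.055)));print('pedal',P)
f=lambda u,v:(150+u/2.142,95+(v-300)/2.142)
m=[plane(b,*f(*p),.18)[:2] for p in((98,402),(208,407),(153,365))]
print('pot rim pts',m)
g=[plane(b,*f(*p),.095)[:2] for p in((52,475),(190,527),(267,415))]
print('glass mid',(g[0]+g[2])/2)
A=np.array(m);c=np.linalg.solve(2*(A[1:]-A[0]),(A[1:]**2).sum(1)-(A[0]**2).sum());print('pot mid',c,np.linalg.norm(A[0]-c))
ctrl.close_job()
E
```

```text
pedal (array([ 0.5034378 , -0.05174449,  0.05558912]), np.float64(0.0021510439951049373))
pot rim pts [array([ 0.81033604, -0.00212316]), array([ 0.66963554, -0.06512151]), array([ 0.78559615, -0.10581152])]
glass mid [ 0.7385497  -0.04384178]
pot mid [ 0.74324977 -0.04091211] 0.07749290002272925
the job is handed in; nothing more can be done
```

The job is handed in. I pinched the pedal from above and lifted the lever to about 0.6 rad. I then slid the carriage about 106 mm by the gripper's travel until I felt the bumper. The side force rose from about 4.5 N to about 9 N, and another 0.6 mm added about 2 N, so I put the compression at roughly 1.6 mm. I lowered the pedal to its down stop, let go and backed away.

Last checks:
- **Pedal:** it measures (0.503, -0.052, 0.056), the same height as when it was locked at the start, and about 103 mm further along the track. It went below the 0.3 rad "standing on the bar" level without extra resistance, so the pawl should be in the far notch. I could not see the pawl there directly.
- **Travel:** the gripper's travel gives about 106 mm and the two camera fixes give 103 mm. Both are well above the required 85 mm.
- **Pot:** it is about 5–6 mm from the burner's middle and upright, estimated from points picked by hand.
- **Surroundings:** the tong, plate and chopsticks looked untouched. I did not measure any bystander, and the last crop did not show the jar or cup. The gripper was clear, and the highest force I read at the wrist was about 23 N.

The job took about 13 s, and none of these checks failed.

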